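# Close up the book rack and throw its cam lever

## Robot

A 7-joint arm with a two-finger parallel gripper is mounted at the origin on the work surface. World frame = base frame: x ahead of the robot, y to its left, z up, the work surface at z = 0. Lengths are in m, angles in rad, forces in N, time in s.
With the tool pointing down it reaches from about 0.425 to 0.975 m from the base axis. Payload 16.7 kg.
Tool frame: the origin (TCP) lies midway between the tips of the shut fingers; the grasp point (between the pads) lies arm.pinch_z behind it (arm.pinch_z is the distance from the TCP to the grasp point, in m); z points along the fingers, y is the line along which they close (so a half turn about z gives the same grasp; the last joint's range is limited). The gripper opens to 85 mm and grips with 20 to 120 N. Pads are 22 mm wide; open, the fingers measure 114 mm over their backs; the gripper's body (76 mm by 85 mm) begins 54 mm behind the grasp point. The pads swing forward as they close: fully open they stand 13 mm farther back than shut.
Start: joints at [-1.294, 0.426, 0.074, 1.606, -0.034, 1.111, -0.067], TCP at [0.279, 0.615, 0.207] pointing down, gripper open.
Joint ranges: [-2.85, 2.85], [-0.5, 2.14], [-1.23, 1.37], [0.21, 2.46], [-1.02, 4.16], [0.16, 2.05], [-2.73, 2.73]. Speed limits (rad/s): [1.89, 1.89, 2.39, 2.39, 3.01, 3.01, 3.01].

## Interface

Orientations are given as a unit quaternion [x, y, z, w].
In Python, from bench import arm, vision, workorder, readout gives the robot as it stands (arm), with the cameras (vision), the job (workorder) and the readings (readout).
- The arm moves only by the shell command python3 jog.py [OPENING] [FORCE], which reads ROWS from standard input. ROWS is a JSON list of rows, 1 to 10 of them, each an object with the fields sx, sy, sz (the shift in parts of the range, where 1.0 means 60 cm), ax, ay, az (a rotation vector in parts of the range, where 1.0 means 2 pi rad); a field left out counts as zero; each row shifts and turns the commanded pose from where the row before left it, along the tool's axes as they then stand; what a row does not reach is not made up. A row lasts 1/12 s, in which the tool goes at most 0.0417 m and 0.125 rad, less where a joint would pass 70% of its speed; a pose out of reach is approached as far as the arm can. OPENING is the finger opening in m, set as the command begins (- or left out keeps the last). The fingers move at their own pace and stop on an object; FORCE is the grip in N (left out, the last holds). Time passes only in rows, so rows that do not move let the fingers close. It prints the time, the measured TCP pose, the force, the opening and the grip force at its end. No shift or turn number may pass 1 either way. Input that does not fit is refused with a message, and nothing moves.
- readout.get_state(): the state, without advancing time (a new reading comes with each control period).
- vision.read_camera(name): name is "scene" or "top" or "wrist"; returns the picture (400x640x3 uint8, red, green, blue); there is no depth.
- vision.camera_model(name): a dict with "K" (3x3 intrinsics, pixels), "world_from_camera" (4x4, takes a point from camera to world coordinates); the wrist camera has in their place "T_tool_cam" (4x4, takes a point from camera to tool coordinates, whose origin is the TCP and whose axes are the flange's). Camera axes: x right, y down, z forward; pixel columns grow to the right and rows downward; lengths in m; the calibration is good to about 2 mm. The wrist camera is an equidistant fisheye: a pixel r from the principal point sees the ray r / f radians off the axis. A picture is of the moment at which its call begins: read the wrist's pose just before it. camera_model takes no time and is no camera call.
- workorder.finish_job(): hands the job in; it is judged then, once.
The state is a dict: "t": time; "joint_pos": joint angles; "joint_velocities": joint speeds; "tau": joint torques, N m; "tool_pos": TCP position; "orientation": TCP orientation; "ft_force": force on the tool from outside, world axes, zero at the start; "wrist_torque": the same for the moment, N m; "width": finger opening in m; "grasp_force": force on a finger pad.
Only numpy, scipy, OpenCV 4.12 (cv2) and the standard library are available. Lean on these libraries where they do the work, as an engineer would, in place of code of your own. Each camera call takes 0.05 s, during which the arm holds its last target. There are 200 camera calls.

## Task

On the desk stands a wooden book rack whose sliding bookend has been left drawn back from the row of books. Slide the bookend up against the books by its steel rod with the brass end knob, and only then flip the cam lever on the rack's clamp collar over centre and fully down so that the rod is locked. Leave the similar smaller lever on the phone stand alone.

Things in the scene. Friction and masses are not known exactly. Their poses are not given: they have to be found in the camera images.
- book_rack: Fixed wooden book rack. Origin: on the desk under the middle of its metal clamp collar (36 mm in y, 50 in x, top 72 mm up). Axes: z up, y along the steel rod towards its brass knob, x square to it. Base board 170 mm in x, y -305 to 40 mm, 15 thick. Books, up to 175 mm tall, at y -290 to -110 mm. The cam lever's pivot axis is parallel to y through x 15, y 0, z 80 mm.
- rod_knob (a point): Middle of the round brass knob, 32 mm across, 20 mm long along the rack's y (end face 10 mm beyond this point), on the end of the 16 mm rod, 50 mm above the desk at rack x 0, y = 85 mm + bookend value. It overhangs past the base board, clear all round. Knob, rod and bookend plate (at the rod's other end; 110 x 10 mm, top 142 mm up) are one piece.
- bookend (a joint): Slide of bookend plate, rod and knob, in m: the gap between plate and last book. 0 = against the books (hard stop), at most 0.08; starts 0.045 to 0.075. A falling value moves them along the rack's -y. About 2 N slides it; it stays where left.
- cam_lever (a joint): Flat bar on the collar, 85 mm long from its pivot, 18 wide, 9 thick. Rad: 0 = open, standing up, leaning 22 deg past vertical to rack +x; grows as it tips to rack -x; 1.95 (stop) = closed, level, pointing to -x, upper face 84 mm above the desk. Starts at 0 to 0.2. A spring resists (about 3 N at 60 mm from the pivot) up to the centre at 0.98, then drives it towards closed.
- stand_lever (a joint): Bystander: small cam lever (55 mm) on the upright tube of the phone stand (round foot 90 mm wide, 195 mm tall) that stands on the rack's +x side. Rad, 0 as it stands. Not to be moved.

How it is judged:
On the way, in this order (a step that is already met when the one before it is completed fails the run):
1. the bookend is slid up against the books while the cam lever is still open (value of joint bookend below 0.012 m and value of joint cam_lever below 0.8 rad), for 0.1 s.
2. the cam lever is flipped over centre and down, the bookend still against the books (value of joint bookend below 0.012 m and value of joint cam_lever above 1.72 rad), for 0.2 s.
At the end, for the whole second after the job is handed in: The bookend is against the books (gap under 12 mm), the rack's cam lever lies closed (within 0.23 rad, 13 degrees, of its end stop) and both are at rest (all of step 2 and value of joint cam_lever below 2.1 rad and velocity of joint cam_lever below 0.1 rad/s and velocity of joint bookend below 0.02 m/s); the robot touches nothing.
It fails at once if the rack's cam lever is thrown past centre while the bookend is still off the books (gap over 15 mm) (value of joint cam_lever above 1.2 rad and value of joint bookend above 0.015 m).
It fails at once if the phone stand's lever is moved by more than 0.25 rad (value of joint stand_lever above 0.25 rad or value of joint stand_lever below -0.25 rad).
It also fails if it takes over 42 s, if anything falls off the work surface, if the arm or the gripper's body presses on something with over 40 N, if the wrist force passes 120 N, or if a joint passes its speed limit or range.

## Working session

There is one attempt and no reset: what is moved stays moved. The work goes in short steps, Python scripts to look and compute and a shell command to move; the robot and the scene stay as the last step left them, time stands still between calls to the robot, and variables do not carry over. Pictures are saved under pics/ and viewed, at most 10 in all, crops included, and the job is handed in when it is done.

```bash
ls; mkdir -p pics; python3 - <<'E'
from bench import arm, vision, workorder, readout
import cv2,numpy as np
np.set_printoptions(precision=4,suppress=True)
s=readout.get_state();print(s,arm.pinch_z)
for n in("scene","top"):
    print(n,vision.camera_model(n)); cv2.imwrite(f"pics/{n}0.png",vision.read_camera(n)[:,:,::-1])
E
```

```text
bench.py
jog.py
pics
{'t': 0.0, 'joint_pos': array([-1.2945,  0.4267,  0.0738,  1.6066, -0.0341,  1.1108, -0.0671]), 'joint_velocities': array([ 0.0004, -0.0012,  0.0003,  0.0007, -0.0012,  0.0004,  0.0011]), 'tau': array([ -0.0001, -94.986 ,   3.7606, -46.3487,   0.0192,   0.0105,
         0.    ]), 'tool_pos': array([0.2787, 0.6143, 0.2063]), 'orientation': array([ 0.2113,  0.9774, -0.0006, -0.0001]), 'ft_force': array([-0.1757,  0.478 , -0.048 ]), 'wrist_torque': array([ 0.0086, -0.0237,  0.034 ]), 'grasp_force': 0.0, 'width': 0.08542042548112172} 0.0187
scene {'K': array([[518.3303,   0.    , 312.6486],
       [  0.    , 518.3303, 201.6226],
       [  0.    ,   0.    ,   1.    ]]), 'world_from_camera': array([[-0.7256,  0.5087, -0.4634,  1.0388],
       [ 0.6879,  0.5541, -0.4688,  0.364 ],
       [ 0.0183, -0.659 , -0.752 ,  0.7096],
       [ 0.    ,  0.    ,  0.    ,  1.    ]])}
top {'K': array([[395.3287,   0.    , 319.0316],
       [  0.    , 395.3287, 201.4555],
       [  0.    ,   0.    ,   1.    ]]), 'world_from_camera': array([[ 0.0028, -0.9811,  0.1935,  0.5252],
       [-0.9991, -0.0111, -0.0416,  0.0064],
       [ 0.043 , -0.1932, -0.9802,  0.7665],
       [ 0.    ,  0.    ,  0.    ,  1.    ]])}
```

View pics/scene0.png

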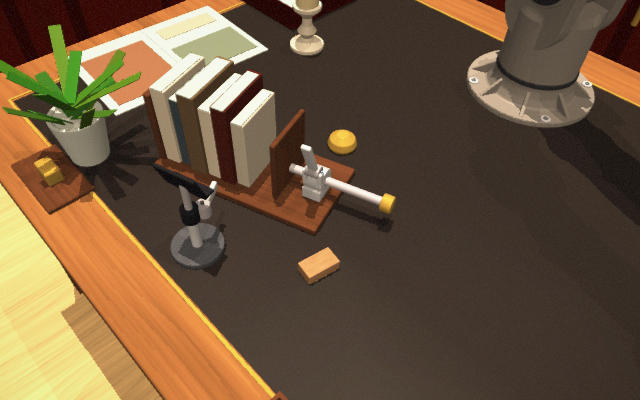

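View pics/top0.png

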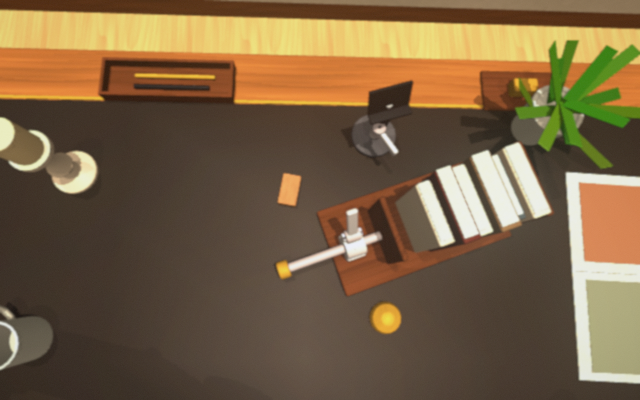

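The scene view shows the brass knob at (387,204), the collar at (316,185) and the stand at (197,240). The top view shows the knob at (284,270), the collar at (354,245), the lever tip at (352,212) and the near-end board corners at (318,212) and (347,294).

```bash
cat > h.py <<'E'
import cv2,numpy as np
from bench import arm, vision, workorder, readout
np.set_printoptions(precision=4,suppress=True)
def ray(n,p):
    m=vision.camera_model(n);T=m["world_from_camera"]
    d=T[:3,:3]@np.linalg.inv(m["K"])@[p[0],p[1],1];return T[:3,3],d/np.linalg.norm(d)
def plane(n,p,z):
    o,d=ray(n,p);return o+d*(z-o[2])/d[2]
def tri(p,q):
    a,d=ray("scene",p);b,e=ray("top",q)
    s=np.linalg.lstsq(np.c_[d,-e],b-a,rcond=None)[0];u,v=a+s[0]*d,b+s[1]*e
    return (u+v)/2,np.linalg.norm(u-v)
def blob(img,near,w=25):
    h=cv2.cvtColor(img,cv2.COLOR_BGR2HSV);m=cv2.inRange(h,(15,130,90),(35,255,255))
    k=np.zeros_like(m);x,y=near;k[y-w:y+w,x-w:x+w]=1
    mm=cv2.moments(m*k,True);return mm['m10']/mm['m00'],mm['m01']/mm['m00'],mm['m00']
E
python3 - <<'E'
from h import *
S=cv2.imread('pics/scene0.png');T=cv2.imread('pics/top0.png')
a=blob(S,(387,204));b=blob(T,(284,270));print(a,b,tri(a,b))
print("top z.05",plane("top",b,.05),"scene",plane("scene",a,.05))
c=[plane("top",p,.015) for p in((318,212),(347,294))];print(c,np.linalg.norm(c[0]-c[1]))
# rod: bright low-sat pixels between knob and collar in top
h=cv2.cvtColor(T,cv2.COLOR_BGR2HSV);m=cv2.inRange(h,(0,0,120),(180,70,255));m[:,:292]=0;m[:,338:]=0;m[:235]=0;m[285:]=0
for lo,hi in((294,300),(328,335)):
    y,x=np.nonzero(m[:,lo:hi]);print(x.mean()+lo,y.mean(),len(x),plane("top",(x.mean()+lo,y.mean()),.05))
cv2.imwrite('pics/c.png',np.hstack([cv2.resize(S[130:230,270:410],None,fx=3.5,fy=3.5,interpolation=2)[:350],cv2.resize(T[190:290,260:360],None,fx=3,fy=3.5,interpolation=2)]))
E
```

```text
(386.9224489795918, 202.78367346938776, 245.0) (282.7733333333333, 269.4, 225.0) (array([0.5424, 0.0404, 0.0514]), np.float64(0.00041324880953049636))
top z.05 [0.5426 0.0403 0.05  ] scene [0.5413 0.0399 0.05  ]
[array([ 0.6528, -0.0236,  0.015 ]), array([ 0.4988, -0.0781,  0.015 ])] 0.16338247610999795
296.4920634920635 264.58730158730157 63 [0.5512 0.016  0.05  ]
330.92857142857144 252.38571428571427 70 [ 0.5732 -0.0458  0.05  ]
```

View pics/c.png

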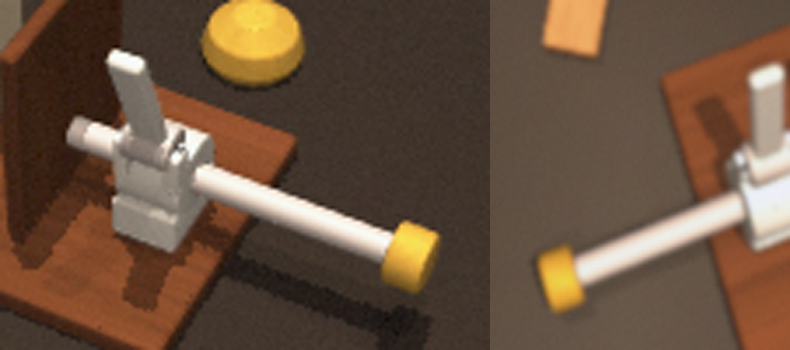

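```bash
python3 - <<'E'
from h import *
for n,p,z in(("candle base",(75,172),0),("mug base?",(40,330),0),("mug rim",(0,340),.09),("stand foot",(374,135),.01),("stand knob base",(386,318),.02),("block",(289,190),.01)): print(n,plane("top",p,z))
print("foot sc",plane("scene",(197,245),.01))
b=plane("top",(75,172),0)[:2]
for z in(.05,.1,.15,.2,.25): print(z,plane("top",(20,145),z)[:2])
o=np.array([.588,-.0887]);f=plane("top",(374,135),.01)[:2]-o
R=np.array([[.9426,.3335],[-.3335,.9426]]);print("foot rack",R@f)
for n,p,q in(("stand lever tip",(213,186),(395,151)),("stand phone cradle corner",(156,168),(412,82)),("lever tip",(308,150),(352,212))):
    x,e=tri(p,q);print(n,x,e,R@(x[:2]-o))
cv2.imwrite('pics/w0.png',vision.read_camera("wrist")[:,:,::-1])
E
```

```text
candle base [0.7298 0.4512 0.    ]
mug base? [0.4342 0.4776 0.    ]
mug rim [0.4299 0.4817 0.09  ]
stand foot [ 0.8135 -0.1372  0.01  ]
stand knob base [ 0.4562 -0.1488  0.02  ]
block [0.6968 0.0331 0.01  ]
foot sc [ 0.8154 -0.1327  0.01  ]
0.05 [0.7663 0.5269]
0.1 [0.7495 0.4906]
0.15 [0.7327 0.4542]
0.2 [0.7158 0.4179]
0.25 [0.699  0.3816]
foot rack [ 0.1964 -0.1209]
stand lever tip [ 0.7528 -0.1587  0.0887] 0.0024633082224449917 [ 0.132 -0.121]
stand phone cradle corner [ 0.836  -0.1651  0.1834] 0.007622223163406504 [ 0.2083 -0.1548]
lever tip [ 0.6281 -0.0693  0.1524] 0.006392213397927293 [0.0443 0.0049]
```

View pics/w0.png

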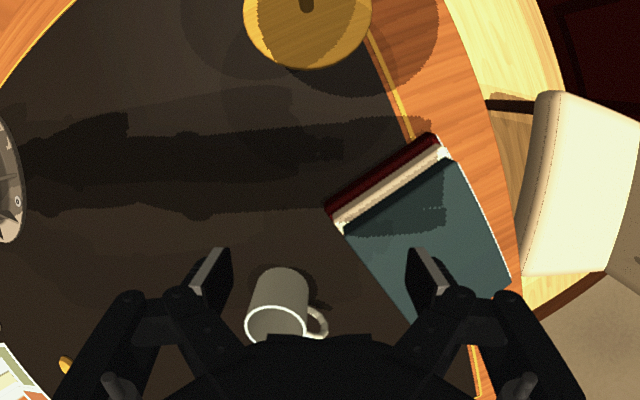

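The wrist view shows the mug at about (275,310), under the route. At z 0.2 the tool clears it.

The rows are not in the units I measure in: shifts go in shares of 60 cm and turns go in shares of 2 pi rad. I convert before sending: -0.02 m is -0.0333, 0.115 rad is 0.0183.

```bash
echo '[{"sz": -0.0333, "az": 0.0183}, {"sz": -0.0333, "az": 0.0183}, {"az": 0.0183}, {"az": 0.0183}, {"az": 0.0183}, {"az": 0.0183}, {"az": 0.0183}]' | python3 jog.py 0 30; echo '[{"sx": -0.0667, "sy": 0.0067}, {"sx": -0.0667, "sy": 0.0067}, {"sx": -0.0667, "sy": 0.0067}, {"sx": -0.0667, "sy": 0.0067}, {"sx": -0.0667, "sy": 0.0067}, {"sx": -0.0667, "sy": 0.0067}, {"sx": -0.0667, "sy": 0.0067}, {"sx": -0.0667, "sy": 0.0067}, {"sx": -0.0667, "sy": 0.0067}, {"sx": -0.0667, "sy": 0.0067}]' | python3 jog.py
cat > r.py <<'E'
from h import *
from scipy.spatial.transform import Rotation as Q
s=readout.get_state();p=s["tool_pos"];R=Q.from_quat(s["orientation"]).as_matrix()
d=p[:2]-[.588,-.0887];print("rack",d@[.9426,.3335],d@[-.3335,.9426],p[2],"F",s["ft_force"],"t",s["t"]);
print("tool x,y,z in rack",np.array([[.9426,.3335,0],[-.3335,.9426,0],[0,0,1]])@R)
E
python3 r.py
```

```text
t: 0.73
tool_pos: [0.2787, 0.6146, 0.2468]
orientation: [0.58, 0.815, -0.0, 0.0]
ft_force: [-1.0, -0.0, -0.4]
width: 0.0013
grasp_force: 0.0
t: 1.57
tool_pos: [0.4502, 0.249, 0.2471]
orientation: [0.577, 0.817, 0.0, -0.0]
ft_force: [1.7, 1.2, -0.7]
width: -0.0001
grasp_force: 0.0
rack -0.017263700526103418 0.3642415432273653 0.24707583113413717 F [ 1.687   1.1912 -0.6782] t 1.5667
tool x,y,z in rack [[-0.      0.9999  0.    ]
 [ 0.9999  0.      0.0003]
 [ 0.0003  0.     -1.    ]]
```

Scaled: -0.04 m is -0.0667, 0.017 m is 0.0283.

```bash
echo '[{"sx": -0.0667, "sy": 0.0067, "sz": 0.0333}, {"sx": -0.0667, "sy": 0.0067, "sz": 0.0333}, {"sx": -0.0667, "sy": 0.0067, "sz": 0.0333}, {"sx": -0.0667, "sy": 0.0067, "sz": 0.0333}, {"sx": -0.0333, "sy": 0.0017, "sz": 0.0333}, {"sz": 0.05}, {"sz": 0.05}, {"sz": 0.05}, {"sz": 0.0283}, {}]' | python3 jog.py; python3 r.py;python3 - <<'E'
from h import *
S=vision.read_camera("scene")[100:300,250:550,::-1]
cv2.imwrite('pics/s1.png',cv2.resize(S,None,fx=2.5,fy=2.5))
E
```

```text
t: 2.4
tool_pos: [0.5188, 0.0966, 0.0425]
orientation: [0.577, 0.817, -0.002, -0.001]
ft_force: [-0.8, -0.5, -0.2]
width: 0.0001
grasp_force: 0.0
rack -0.0034541100642921235 0.19777642617695662 0.04251556751153175 F [-0.7983 -0.5094 -0.1587] t 2.4
tool x,y,z in rack [[ 0.0002  0.9998 -0.0055]
 [ 0.9999 -0.0002 -0.0005]
 [-0.0005 -0.0055 -1.    ]]
```

View pics/s1.png

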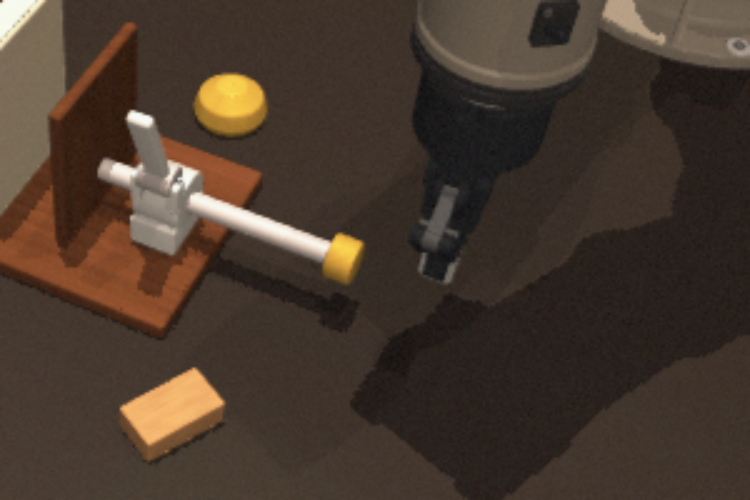

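The shut fingers at crop (437,268) stand beyond the knob at (343,259), in line with it. I'll push along the rod.

Scaled: -0.012 m is -0.02, 0.003 m is 0.005.

```bash
echo '[{"sx": -0.02, "sy": 0.005}, {"sx": -0.02}, {"sx": -0.02}, {"sx": -0.02}, {"sx": -0.02}, {"sx": -0.02}, {}]' | python3 jog.py; python3 r.py; echo '[{"sx": -0.01}, {"sx": -0.0083}, {}]' | python3 jog.py|grep ft; python3 r.py
```

```text
t: 3.03
tool_pos: [0.5488, 0.0272, 0.0462]
orientation: [0.579, 0.816, -0.0, 0.001]
ft_force: [0.0, 0.0, -0.5]
width: 0.0001
grasp_force: 0.0
rack 0.0016686150812892236 0.12236528631261476 0.04618862653192586 F [ 0.0132  0.0027 -0.4909] t 3.0333
tool x,y,z in rack [[ 0.0033  0.9999  0.0006]
 [ 0.9999 -0.0033 -0.0011]
 [-0.0011  0.0006 -1.    ]]
ft_force: [0.4, 0.0, 0.1]
rack 0.0018151853077597105 0.113807960336673 0.04579044399833835 F [0.4443 0.0051 0.1412] t 3.2833
tool x,y,z in rack [[ 0.0007  0.9999 -0.    ]
 [ 0.9999 -0.0007 -0.0003]
 [-0.0003 -0.     -1.    ]]
```

```bash
python3 - <<'E'
from h import *
S=vision.read_camera("scene")[100:300,250:450,::-1].copy();T=vision.read_camera("top")[180:300,240:400,::-1].copy()
cv2.imwrite('pics/s2.png',np.hstack([cv2.resize(S,(400,400)),cv2.resize(T,(400,300)).copy() if 0 else cv2.copyMakeBorder(cv2.resize(T,(400,300)),0,100,0,0,0)]))
E
```

```text
(no output)
```

View pics/s2.png

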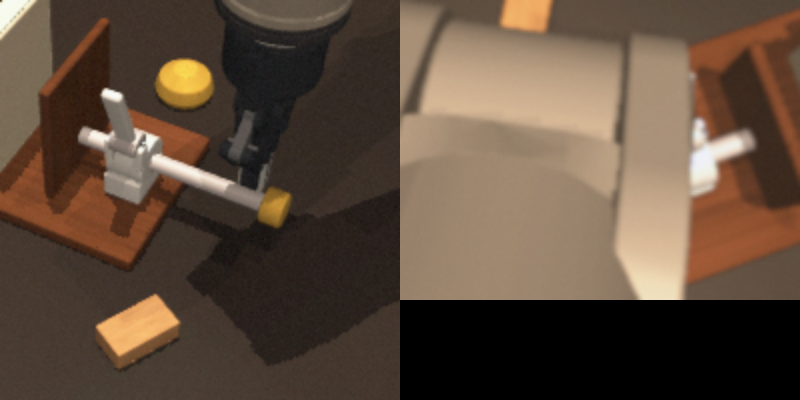

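```bash
python3 - <<'E'
from h import *
s=readout.get_state();P=s["tool_pos"]
for n in("scene","top"):
    m=vision.camera_model(n);W=np.linalg.inv(m["world_from_camera"])
    for X in(P,[.5424,.0404,.05]):
        c=W@np.r_[X,1];u=m["K"]@c[:3];print(n,X,u[:2]/u[2])
print(s["joint_pos"],s["width"])
S=cv2.imread('pics/scene0.png');T=vision.read_camera("scene")[:,:,::-1]
print(blob(T,(387,204)))
cv2.imwrite('pics/s3.png',cv2.resize(T[150:225,340:440],None,fx=8,fy=8,interpolation=2))
E
```

```text
scene [0.5514 0.0202 0.0457] [374.0121 201.0954]
scene [0.5424, 0.0404, 0.05] [386.7243 203.3016]
top [0.5514 0.0202 0.0457] [294.1597 264.5022]
top [0.5424, 0.0404, 0.05] [282.6914 269.499 ]
[-0.5105  0.4671  0.4483  2.0354 -0.3066  0.7032  0.4722] 0.00010178642236995918
(386.77292576419217, 203.0829694323144, 229.0)
```

View pics/s3.png

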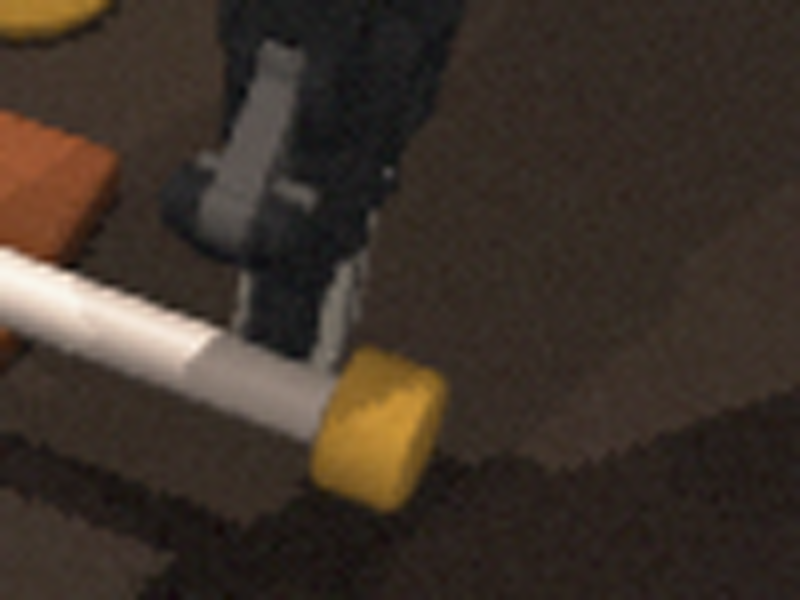

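```bash
python3 - <<'E'
from h import *
P=np.array([.5188,.0966,.0425])
def pr(n,X):
    m=vision.camera_model(n);W=np.linalg.inv(m["world_from_camera"]);c=W@np.r_[X,1];u=m["K"]@c[:3];return u[:2]/u[2]
print("frame1",pr("scene",P), "tip seen ~ (425,210)")
rx=np.array([.9426,.3335,0]);Pn=readout.get_state()["tool_pos"]
for d in(-.03,-.02,-.01,0,.01,.02): print(d,pr("scene",P+d*rx),pr("scene",Pn+d*rx))
for z in(.02,.04,.06): print(z,pr("scene",P+[0,0,z]))
E
```

```text
frame1 [420.7882 217.6972] tip seen ~ (425,210)
-0.03 [426.5941 205.7128] [380.7412 189.7362]
-0.02 [424.6849 209.6537] [378.5678 193.4919]
-0.01 [422.7497 213.6482] [376.3654 197.2974]
0 [420.7882 217.6972] [374.1336 201.1539]
0.01 [418.7996 221.802 ] [371.8717 205.0624]
0.02 [416.7834 225.9636] [369.5791 209.0239]
0.02 [422.9172 209.9718]
0.04 [425.1227 201.9691]
0.06 [427.4088 193.6738]
```

```bash
python3 - <<'E'
from h import *
m=vision.camera_model("wrist");print(m)
cv2.imwrite('pics/w1.png',vision.read_camera("wrist")[:,:,::-1])
E
```

```text
{'K': array([[309.7069,   0.    , 318.7173],
       [  0.    , 309.7069, 195.6704],
       [  0.    ,   0.    ,   1.    ]]), 'T_tool_cam': array([[ 0.0004, -0.957 , -0.2901,  0.0736],
       [ 1.    ,  0.0002,  0.0005, -0.0004],
       [-0.0005, -0.2901,  0.957 , -0.1669],
       [ 0.    ,  0.    ,  0.    ,  1.    ]])}
```

View pics/w1.png

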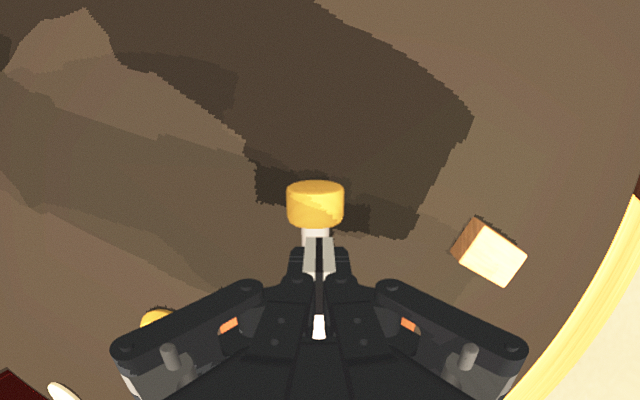

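The wrist view puts the fingertips (320,260) directly above the rod, with the knob at (315,205) further out. So the tips stand about 20 mm higher than the reported TCP and passed over the knob. I'll back off, go lower and push again.

Scaled: 0.03 m is 0.05, -0.02 m is -0.0333.

```bash
echo '[{"sz": -0.0333}, {"sx": 0.05}, {"sx": 0.05}, {"sx": 0.025}, {"sy": -0.0033, "sz": 0.0333}, {"sz": 0.0367}, {}]' | python3 jog.py|grep -E "ft|^t:"; python3 r.py;  echo '[{"sx": -0.0167}, {"sx": -0.0167}, {"sx": -0.0167}, {}]' | python3 jog.py|grep ft; python3 r.py
```

```text
t: 4.07
ft_force: [-2.5, 0.2, -1.2]
rack -0.001934783549873649 0.19101385191374368 0.021076740337406343 F [-2.473   0.2165 -1.1562] t 4.0667
tool x,y,z in rack [[-0.0018  0.9998 -0.004 ]
 [ 0.9999  0.0018  0.0002]
 [ 0.0002 -0.004  -1.    ]]
ft_force: [-0.2, -0.7, 0.4]
rack 0.00029998831040182333 0.15646976936286702 0.024902413559910345 F [-0.185  -0.6582  0.3909] t 4.4
tool x,y,z in rack [[ 0.0034  0.9999  0.0017]
 [ 0.9999 -0.0034 -0.0011]
 [-0.0011  0.0017 -1.    ]]
```

Scaled: -0.01 m is -0.0167.

```bash
for i in 1; do echo '[{"sx": -0.0167}, {"sx": -0.0167}, {"sx": -0.0167}]' | python3 jog.py|grep ft; python3 r.py|head -1; echo '[{"sx": -0.0083}, {"sx": -0.0083}, {}]' | python3 jog.py|grep ft; python3 r.py|head -1; done; python3 - <<'E'
from h import *
T=vision.read_camera("scene")[:,:,::-1].copy();print([blob(T,(x,y),22) for x,y in((387,204),(365,195),(345,190))])
E
```

```text
ft_force: [-0.5, 2.8, 1.8]
rack 0.00028541902816881654 0.1289417524489711 0.024162109535420494 F [-0.5382  2.7986  1.7638] t 4.65
ft_force: [0.0, -0.4, -0.5]
rack -0.00030114567786410085 0.11835096603434096 0.023773034747548646 F [ 0.0045 -0.3768 -0.5425] t 4.9
[(367.1917808219178, 197.7945205479452, 73.0), (364.0740740740741, 196.95679012345678, 162.0), (362.47008547008545, 196.56410256410257, 117.0)]
```

Scaled: -0.005 m is -0.0083, -0.003 m is -0.005.

```bash
for i in 1; do echo '[{"sx": -0.0083}, {"sx": -0.005}, {}]' | python3 jog.py|grep ft; python3 r.py|head -1; echo '[{"sx": -0.005}, {"sx": -0.005}, {}]' | python3 jog.py|grep ft; python3 r.py|head -1; done
```

```text
ft_force: [-0.1, 0.2, 0.2]
rack -0.00029799530597316576 0.11121428521624357 0.023680216110711944 F [-0.0537  0.2227  0.2056] t 5.2
ft_force: [-8.8, 17.2, 7.9]
rack -0.00028861179928323794 0.108837354311141 0.023627664953189617 F [-8.7678 17.2244  7.8802] t 5.45
```

19 N at the hard stop, so the bookend is against the books. Next I'll retreat, rise and go round to the lever's +x side.

Scaled: -0.04 m is -0.0667, -0.02 m is -0.0333.

```bash
echo '[{"sx": 0.0333}, {"sx": 0.0167, "sz": -0.0333}, {"sz": -0.0667}, {"sz": -0.0667}, {"sz": -0.0667}, {"sz": -0.0667}, {"sz": -0.0583}, {}]' | python3 jog.py|grep ft;echo '[{"sx": -0.05, "sy": 0.0333}, {"sx": -0.05, "sy": 0.0333}, {"sx": -0.05, "sy": 0.0333}, {"sx": -0.05, "sy": 0.0333}, {"sx": -0.025, "sy": 0.0167}, {}, {}]' | python3 jog.py|grep ft; python3 r.py; python3 - <<'E'
from h import *
T=vision.read_camera("scene")[:,:,::-1].copy()
cv2.imwrite('pics/s4.png',cv2.resize(T[80:260,200:420],None,fx=3,fy=3,interpolation=2));a=blob(T,(364,197),22);print(a,plane("scene",a,.05))
E
```

```text
ft_force: [0.9, -0.2, 0.1]
ft_force: [-0.4, 0.4, -0.6]
rack 0.08954338044509376 -0.00048249790675261237 0.2380011941868166 F [-0.4359  0.4013 -0.6469] t 6.7
tool x,y,z in rack [[ 0.0018  0.9999 -0.0013]
 [ 0.9999 -0.0018 -0.0006]
 [-0.0006 -0.0013 -1.    ]]
(360.94262295081967, 193.05737704918033, 244.0) [ 0.5575 -0.0052  0.05  ]
```

View pics/s4.png

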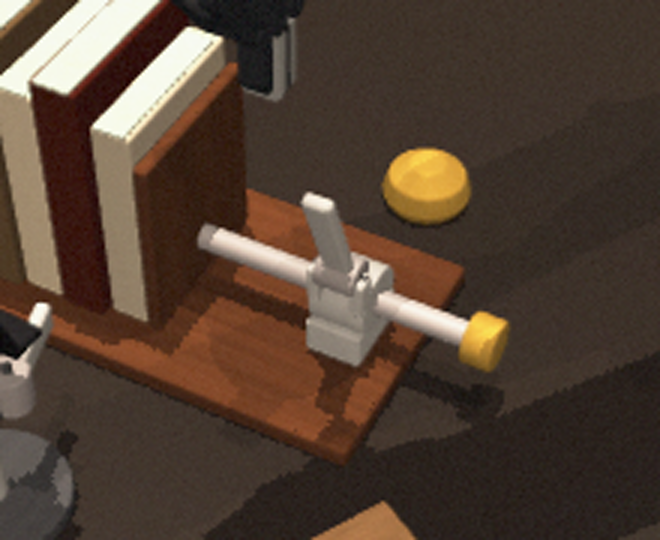

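The plate is flush against the books, the knob is at crop (485,340), and the lever still stands at crop (320,200)–(335,260). Now I'll descend beside the lever and push it over.

Scaled: 0.03 m is 0.05, 0.012 m is 0.02.

```bash
echo '[{"sx": 0.0033, "sz": 0.05}, {"sz": 0.05}, {"sz": 0.05}, {"sz": 0.05}, {"sz": 0.02}, {}]' | python3 jog.py|grep ft; python3 r.py|head -1; echo '[{"sy": -0.0167}, {"sy": -0.0167}, {"sy": -0.0167}, {"sy": -0.0167}, {"sy": -0.0167}, {"sy": -0.0167}]' | python3 jog.py|grep ft; python3 r.py|head -1
```

```text
ft_force: [0.1, 0.5, -0.4]
rack 0.08835843566707764 0.004453902175238649 0.10442722286098045 F [ 0.0907  0.4701 -0.4045] t 7.25
ft_force: [3.1, 0.7, 2.9]
rack 0.029283767709470335 0.0025841050473308317 0.10771337098817087 F [3.1284 0.7285 2.8842] t 7.75
```

Contact is about 4 N. I'll keep pushing over centre.

Scaled: -0.01 m is -0.0167.

```bash
echo '[{"sy": -0.0167}, {"sy": -0.0167}, {"sy": -0.0167}, {"sy": -0.0167}]' | python3 jog.py|grep ft; python3 r.py|head -1;echo '[{"sy": -0.0167}, {"sy": -0.0167}, {"sy": -0.0167, "sz": 0.005}, {"sy": -0.0167, "sz": 0.0083}, {}]' | python3 jog.py|grep ft; python3 r.py|head -1; python3 - <<'E'
from h import *
T=vision.read_camera("scene")[:,:,::-1].copy()
cv2.imwrite('pics/s5.png',cv2.resize(T[80:260,200:420],None,fx=3,fy=3,interpolation=2))
E
```

```text
ft_force: [0.1, -0.1, -0.7]
rack -0.011479199612019392 0.0028384604153526456 0.1066176004977526 F [ 0.1241 -0.1429 -0.745 ] t 8.0833
ft_force: [-0.1, -0.4, 0.4]
rack -0.05280654978674266 0.0028495439030232494 0.09778761790272504 F [-0.1267 -0.386   0.4177] t 8.5
```

The force fell to zero, so the lever has gone over centre. I'll press down to confirm it's on its stop.

Scaled: 0.01 m is 0.0167, 0.006 m is 0.01.

```bash
echo '[{"sz": 0.0167}, {"sz": 0.0167}, {"sz": 0.01}, {}]' | python3 jog.py|grep ft; python3 r.py|head -1; echo '[{"sz": 0.0067}, {"sz": 0.0067}, {}]' | python3 jog.py|grep ft; python3 r.py|head -1
```

```text
ft_force: [-0.8, -0.5, -1.2]
rack -0.050729384414234004 0.0032563382015837142 0.070857370543554 F [-0.7609 -0.502  -1.2437] t 8.8833
ft_force: [-0.3, 0.6, 0.7]
rack -0.05030266515361186 0.002893976758678085 0.06407854070098645 F [-0.2741  0.6203  0.7294] t 9.1333
```

Scaled: 0.004 m is 0.0067.

```bash
echo '[{"sz": 0.0067}, {}]' | python3 jog.py|grep ft; python3 r.py|head -1; echo '[{"sz": 0.005}, {}]' | python3 jog.py|grep ft; python3 r.py|head -1
```

```text
ft_force: [0.1, 0.2, 0.2]
rack -0.05008402016731374 0.002774647673001158 0.060414157646414515 F [0.1162 0.2226 0.1501] t 9.3
ft_force: [-10.4, 2.6, 34.1]
rack -0.04987339222168664 0.002448393203336575 0.058921520124868655 F [-10.366    2.6228  34.069 ] t 9.4667
```

It's hard on the stop at 34 N. I'll retreat up and away, then look.

Scaled: -0.04 m is -0.0667, -0.02 m is -0.0333.

```bash
echo '[{"sz": -0.05}, {"sz": -0.0667}, {"sz": -0.0667}, {"sz": -0.0667}, {"sx": 0.05, "sy": -0.0333}, {"sx": 0.05, "sy": -0.0333}, {"sx": 0.05, "sy": -0.0333}, {"sx": 0.05, "sy": -0.0333}, {}, {}]' | python3 jog.py|grep ft; python3 r.py|head -1; python3 - <<'E'
from h import *
T=vision.read_camera("scene")[:,:,::-1].copy()
cv2.imwrite('pics/s6.png',cv2.resize(T[80:260,180:420],None,fx=3,fy=3,interpolation=2));print(blob(T,(364,197),22))
E
```

```text
ft_force: [0.8, -0.7, 1.2]
rack -0.13041443091807403 0.1240935676943774 0.20824891187444283 F [ 0.7977 -0.663   1.2123] t 10.3
(360.92622950819674, 193.12704918032787, 244.0)
```

View pics/s6.png

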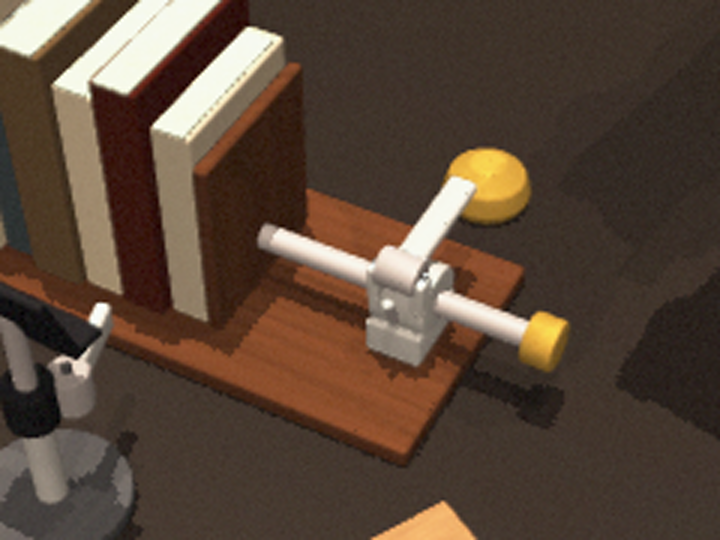

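The lever lies level towards -x, with its tip at crop (460,185). The plate is still flush with the books, the knob hasn't moved, and the stand lever is untouched.

```bash
python3 -c "
from bench import arm, vision, workorder, readout
print(workorder.finish_job())"
```

```text
the job is handed in; nothing more can be done
None
```

I handed the job in at about 10 s. The last picture shows the bookend flush against the books, the cam lever locked fully down and the phone stand's lever untouched; the hand-in returned no verdict.

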